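Hold a filter slide in the beam housing

TASK

First push the open filter drawer of the grey beam housing fully home until it snaps into its detent. Then take the filter slide with the blue tab from the rack and lower it upright through the narrow slot in the housing's lid until the lid's top face is level with the middle of the white band on the slide, and finish while still holding it there: do not let go and do not let the tab come down on the lid. Leave the orange slide and the other things on the table where they are.

Things in the scene. Friction and masses are not known exactly. Their poses are not given: they have to be found in the camera images.
- housing: Fixed grey beam filter housing with an aluminium lid, 120 (x) x 110 (y) x 120 mm high on a 150x150x8 mm foot plate. Origin: centre of its underside, on the table. Its -x side is the front, towards the robot, with the drawer; z is up. It stands at any yaw within 0.25 rad.
- slot (a point): Centre of the slot's mouth in the level lid's top face, 120 mm above the table; axes as the housing's. The slot is 8 mm (x) by 50 mm (y), bevelled 3 mm at its mouth, straight down through the 10 mm lid. Under the lid the drawer's plate (24 mm thick) has a 24x60 mm window that lies under the slot only when the drawer is home; an open drawer blocks the slot. Below, hollow to 8 mm above the table.
- filter_drawer (a joint): Travel of the drawer in m: 0 fully home, up to 0.05 pulled out (towards the housing's -x). About 1 N of friction; near 10 mm before home it meets a spring detent that resists with about 6 N, after which the drawer snaps home against its stop at 0 and stays.
- drawer_handle (a point): Middle of the drawer's steel bar handle; axes as the housing's. The bar is 8 mm thick, 72 mm long along y, 98 mm above the table, 21 mm in front of the drawer's flat black front panel (108 mm wide, from 82 to 109 mm above the table). Push bar or panel along the housing's +x. With the drawer home it lies 90 mm from the housing's origin towards -x.
- slide_rack: Fixed dark steel rack block, 50 (x) x 160 (y) x 30 mm high, origin at the centre of its underside. Two slots along y, at y = -40 and +40 mm, 8x48 mm and 24 mm deep, each hold one filter slide upright, floor of the slots 6 mm above the table.
- blue_slide_tab (a point): Centre of the blue grip tab of the blue filter slide, the one to use; loose, about 0.1 kg. Tab 14 mm thick (x), 32 mm wide (y), 46 mm high (23 mm above and below this point); under it a black plate 6 mm thick (x), 46 mm wide (y), 100 mm long with blue glass, its lower end 122 mm below this point. A half turn about z makes no difference. z points up.
- blue_slide_band (a point): Centre of the white band round the blue slide's plate: 12 mm high, its centre 38 mm below the tab's centre and 84 mm above the plate's lower end; axes as the tab's.
- blue_slide_tip (a point): Middle of the blue slide's lower end.
- blue_slide: The blue slide as a whole; origin at the middle of its lower end (122 mm below the tab's centre), x through its thickness, y along its width, z up.
- orange_slide: Another slide of the same shape with an orange tab and amber glass, to be left standing in the rack; origin at the middle of its lower end. Which slide stands in which rack slot changes.
- sensor_head: round black sensor head on a small post, 92 mm tall; a bystander, origin under its centre
- lens_box: flat white lens box, 47x45x19 mm; a bystander, origin under its centre
- tape_roll: black roll of tape lying flat, 58 mm across, 19 mm high; a bystander, origin under its centre
- objective_carton: small white and teal carton, 36x36x58 mm; a bystander, origin under its centre
- wash_bottle: white bottle with a red cap, 60 mm across, 136 mm tall; a bystander, origin under its centre
- driver: screwdriver with a yellow handle lying flat, 193 mm long, 21 mm thick; a bystander, origin under its centre

How it is judged:
On the way, in this order (a step that is already met when the one before it is completed fails the run):
1. the filter drawer is fully home in its detent (value of joint filter_drawer below 0.0025 m), for 0.2 s.
2. the blue slide's lower end has passed through the slot in the lid (z of blue_slide_tip in the frame of slot below -0.012 m and x of blue_slide_tip in the frame of slot between -0.006 and 0.006 m and y of blue_slide_tip in the frame of slot between -0.006 and 0.006 m and value of joint filter_drawer below 0.003 m), for 0.1 s.
At the end, for the whole second after the job is handed in: The drawer is home (within 3 mm), the blue slide hangs in the lid's slot with its white band's centre within 7 mm of the lid's top face (so the tab stays clear of the lid), and it is still, gripped in the fingers, which alone keep it at that height (value of joint filter_drawer below 0.003 m and z of blue_slide_band in the frame of slot between -0.007 and 0.007 m and x of blue_slide_band in the frame of slot between -0.003 and 0.003 m and y of blue_slide_band in the frame of slot between -0.004 and 0.004 m and x of blue_slide_tip in the frame of slot between -0.008 and 0.008 m and y of blue_slide_tip in the frame of slot between -0.008 and 0.008 m and z of blue_slide_tip in the frame of slot below -0.07 m and contact force between blue_slide and the fingers above 1 N and linear speed of blue_slide below 0.02 m/s); the arm keeps its last pose, push and grip.
It fails at once if the orange slide is disturbed (distance of orange_slide from where it was at the start of the episode above 0.015 m).
It fails at once if a bystander is knocked or moved (distance of any of sensor_head, lens_box, tape_roll, objective_carton, wash_bottle, driver from where it was at the start of the episode above 0.03 m).
It also fails if it takes over 61 s, if anything falls off the work surface, if the arm or the gripper's body presses on something with over 40 N, if the wrist force passes 120 N, or if a joint passes its speed limit or range.

ROBOT

A 7-joint arm with a two-finger parallel gripper is mounted at the origin on a cart in front of the work surface, level with it; the furniture and walls round the work are solid. World frame = base frame: x ahead of the robot, y to its left, z up, the work surface at z = 0. Lengths are in m, angles in rad, forces in N, time in s.
With the tool pointing down it reaches from about 0.35 to 0.9 m from the base axis. Payload 7.2 kg.
Tool frame: the origin (TCP) lies between the finger pads; the fingertips stand 19 mm ahead of it and the grasp point (between the pads) is the TCP (finger_overhang is the distance from the TCP to the fingertips, in m); z points along the fingers, y is the line along which they close (so a half turn about z gives the same grasp; the last joint's range is limited). The gripper opens to 85 mm and grips with 20 to 120 N. Pads are 22 mm wide; open, the fingers measure 114 mm over their backs; the gripper's body (76 mm by 85 mm) begins 54 mm behind the grasp point. The pads swing forward as they close: fully open they stand 13 mm farther back than shut.
Start: joints at [1.156, 0.411, -0.013, 1.596, 0.006, 1.134, -0.082], TCP at [0.212, -0.588, 0.25] pointing down, gripper open.
Joint ranges: [-2.95, 2.95], [-0.29, 1.99], [-1.47, 1.44], [0.14, 2.54], [-1.03, 4.17], [0.13, 1.85], [-2.86, 2.86]. Speed limits (rad/s): [2.39, 2.39, 3.01, 3.01, 3.14, 3.14, 3.14].

INTERFACE

Orientations are given as a unit quaternion [w, x, y, z].
In Python, from rig import * gives the robot as it stands.
- The arm moves only by the shell command python3 -m pendant 'ROWS' [FORCE]. ROWS is JSON, a list of rows, each an object with "angular": the turn, a rotation vector about the tool's x, y, z as a fraction of full scale, a list of three; "linear": the shift along the tool's x, y, z as a fraction of full scale, a list of three; "claw": the closure, from 0 (fully open) to 1 (shut). In form: [{"angular": [rx, ry, rz], "linear": [dx, dy, dz], "claw": claw}, ...]. A call has 1 to 20 rows; each row shifts and turns the commanded pose from where the row before left it, along the tool's axes as they then stand; what a row does not reach is not made up. Full scale, the value 1, is 0.06 m for a shift and 8 degrees for a turn. A row lasts 1/8 s, in which the tool goes at most 62.5 mm and 10.7 degrees, less where a joint would pass 70% of its speed; a pose out of reach is approached as far as the arm can. A call with a number of a shift or a turn outside -1 to 1 is refused whole. A call with a gripper value outside its range is refused whole. The fingers move at their own pace and stop on an object; FORCE is the grip in N (left out, the last holds). Time passes only in rows, so rows that do not move let the fingers close. It gives the time, the measured TCP pose, the force, the opening and the grip force at its end, in the units of the state.
- observe(): the state, without advancing time (a new reading comes with each control period).
- camera(name): name is "scene" or "top" or "wrist"; returns (picture, depth): 400x640x3 uint8, red, green, blue; 400x640 float32, m along the optical axis (not along the pixel's ray), 0 where there is no reading.
- camera_model(name): a dict with "fov_y" (degrees; the focal length in pixels is half the picture's height over the tangent of half this angle, whatever the lens; pixels are square), "cx", "cy" (the principal point, pixels), "rvec" (rotation vector, rad) and "tvec" (3), from world to camera coordinates, as OpenCV has them. Camera axes: x right, y down, z forward; pixel columns grow to the right and rows downward; lengths in m; the calibration is good to about 2 mm. A picture is of the moment at which its call begins: read the wrist's pose just before it. camera_model takes no time and is no camera call; for the wrist camera it gives the pose at the moment of the call.
- hand_in(): hands the job in; it is judged then, once.
The state is a dict: "time": time; "joint_positions": joint angles; "joint_vel": joint speeds; "joint_efforts": joint torques, N m; "tool_pos": TCP position; "orientation": TCP orientation; "ft_force": force on the tool from outside, world axes, zero at the start; "moment": the same for the moment, N m; "finger_gap": finger opening in m; "grip_force": force on a finger pad.
Only numpy, scipy, OpenCV 4.12 (cv2) and the standard library are available. Lean on these libraries where they do the work, as an engineer would, in place of code of your own. Each camera call takes 0.05 s, during which the arm holds its last target. There are 200 camera calls.

## Working session

There is one attempt and no reset: what is moved stays moved. The work goes in short steps, Python scripts to look and compute and a shell command to move; the robot and the scene stay as the last step left them, time stands still between calls to the robot, and variables do not carry over. Pictures are saved under pics/ and viewed, at most 13 in all, crops included, and the job is handed in when it is done.

```bash
mkdir -p pics; cat > h.py <<'E'
from rig import *
import numpy as np, cv2
from scipy.spatial.transform import Rotation as R
def K(name):
    m=camera_model(name); f=200/np.tan(np.radians(m["fov_y"])/2)
    return m,f
def snap(name):
    m,f=K(name); p,d=camera(name)
    np.savez(f"{name}.npz",p=p,d=d,f=f,cx=m["cx"],cy=m["cy"],r=np.array(m["rvec"]),t=np.array(m["tvec"]))
    return p,d
def cloud(name):
    z=np.load(name+".npz"); d=z["d"]; v,u=np.mgrid[:400,:640]
    c=np.stack([(u-z["cx"])/z["f"]*d,(v-z["cy"])/z["f"]*d,d],-1)
    Rm=R.from_rotvec(z["r"].ravel()).as_matrix()
    w=(c-z["t"].ravel())@Rm
    w[d==0]=np.nan
    return w,z["p"]
def plane(name,u,v,h):
    z=np.load(name+".npz");Rm=R.from_rotvec(z["r"].ravel()).as_matrix()
    o=-Rm.T@z["t"].ravel(); r=Rm.T@np.array([(u-z["cx"])/z["f"],(v-z["cy"])/z["f"],1])
    return o+r*(h-o[2])/r[2]
E
python3 - <<'E'
from h import *
s=observe(); print(s["tool_pos"],s["orientation"],s["time"],s["finger_gap"])
for n in("scene","top"):
    p,d=snap(n); cv2.imwrite(f"pics/{n}0.png",p[...,::-1])
    m,f=K(n); Rm=R.from_rotvec(np.array(m["rvec"]).ravel()).as_matrix(); print(n,f,-Rm.T@np.array(m["tvec"]).ravel(),Rm[2])
E
```

```text
[ 0.21221765 -0.58735812  0.24944073] [-8.05214372e-04  9.85001967e-01  1.72541115e-01 -1.99944568e-04] 0.0 0.08550886031708067
scene 500.30753897424046 [-0.38229179 -1.05011715  1.0381771 ] [ 0.56163361  0.62043994 -0.54737736]
top 381.9815472342663 [0.3498071  0.00325613 1.15370665] [ 0.19876151 -0.01152385 -0.97998013]
```

View pics/top0.png

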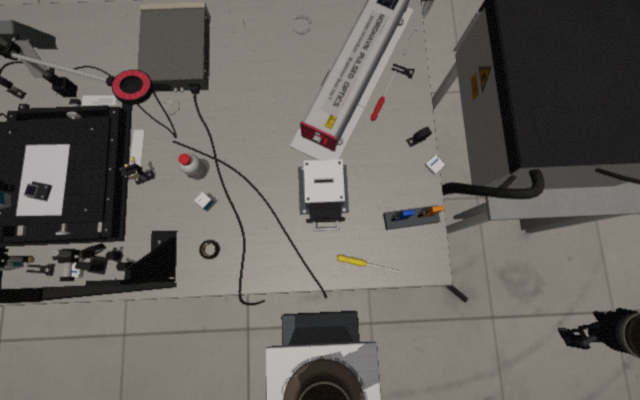

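View pics/scene0.png

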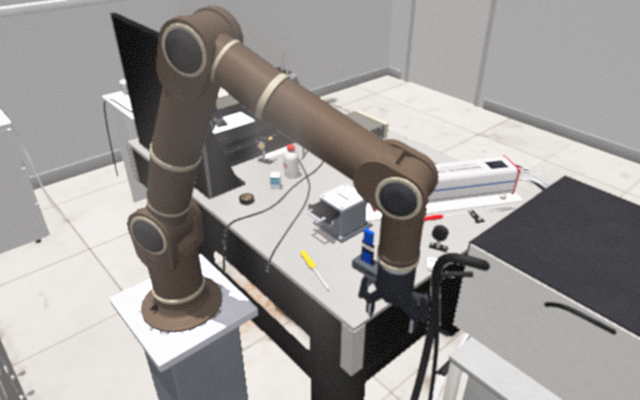

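The top view shows the housing lid at (323,175) with its slot at (323,180) and the handle at (326,228). The rack is at (412,217) with the blue tab near (405,213) and the orange near (434,210). Next I take 3D measurements from the depth.

```bash
python3 - <<'E'
from h import *
w,p=cloud("top"); hsv=cv2.cvtColor(p,cv2.COLOR_RGB2HSV)
X,Y,Z=w[...,0],w[...,1],w[...,2]
def rep(n,m):
    q=w[m]; print(n,m.sum(),q.mean(0).round(4),q.min(0).round(3),q.max(0).round(3))
    if m.sum()>4: print("   rect",cv2.minAreaRect(q[:,:2].astype(np.float32)*1000))
roi=np.zeros(Z.shape,bool); roi[130:245,280:460]=1
hou=roi.copy(); hou[:,370:]=0
rep("lid",hou&(abs(Z-.12)<.006))
rep("front/handle",hou&(abs(Z-.1)<.008)&(X<X[200,325]))
rk=roi.copy(); rk[:,:375]=0
rep("rack",rk&(abs(Z-.03)<.006)&(hsv[...,2]<110))
for n,a,b in(("blue",100,125),("orange",5,22)):
    m=rk&(hsv[...,0]>=a)&(hsv[...,0]<=b)&(hsv[...,1]>130)&(hsv[...,2]>80); rep(n,m); rep(n+"top",m&(Z>.14))
c=cv2.resize(p[140:250,290:450],None,fx=5,fy=5,interpolation=cv2.INTER_CUBIC); cv2.imwrite("pics/top_c.png",c[...,::-1])
for uv in((437,165),(420,135),(352,262),(385,268),(209,249),(204,200),(190,162)): print(uv,w[uv[1],uv[0]].round(3))
E
```

```text
lid 1689 [ 0.606 -0.027  0.119] [ 0.539 -0.083  0.114] [0.751 0.029 0.126]
   rect ((645.0785522460938, -26.526931762695312), (109.95610046386719, 211.70701599121094), 89.380859375)
front/handle 560 [ 0.5049 -0.0259  0.1046] [ 0.463 -0.08   0.092] [0.541 0.028 0.108]
   rect ((501.6865539550781, -26.03984832763672), (108.04463958740234, 78.06854248046875), 89.90282440185547)
rack 651 [ 0.4968 -0.2837  0.0288] [ 0.467 -0.436  0.024] [ 0.595 -0.205  0.036]
   rect ((513.9677124023438, -328.02154541015625), (81.71870422363281, 256.4281005859375), 19.16461753845215)
blue 61 [ 0.4966 -0.2464  0.1455] [ 0.489 -0.275  0.027] [ 0.521 -0.23   0.154]
   rect ((501.06689453125, -255.27432250976562), (19.952003479003906, 52.897315979003906), 27.004512786865234)
bluetop 59 [ 0.4957 -0.2455  0.1495] [ 0.489 -0.263  0.144] [ 0.503 -0.23   0.154]
   rect ((496.1160583496094, -246.6495819091797), (12.67386245727539, 32.94171142578125), 7.290205001831055)
orange 78 [nan nan nan] [nan nan nan] [nan nan nan]
   rect ((513.0863647460938, -338.06915283203125), (17.496726989746094, 62.197994232177734), 28.858779907226562)
orangetop 60 [ 0.5027 -0.3237  0.1493] [ 0.495 -0.339  0.143] [ 0.511 -0.31   0.153]
   rect ((503.1845703125, -324.4123840332031), (13.50499439239502, 29.885438919067383), 8.566062927246094)
(437, 165) [ 0.66  -0.382  0.013]
(420, 135) [ 0.734 -0.317  0.085]
(352, 262) [ 0.376 -0.1    0.019]
(385, 268) [ 0.354 -0.196  0.013]
(209, 249) [ 0.434  0.324 -0.002]
(204, 200) [0.572 0.325 0.056]
(190, 162) [0.67  0.347 0.118]
```

View pics/top_c.png

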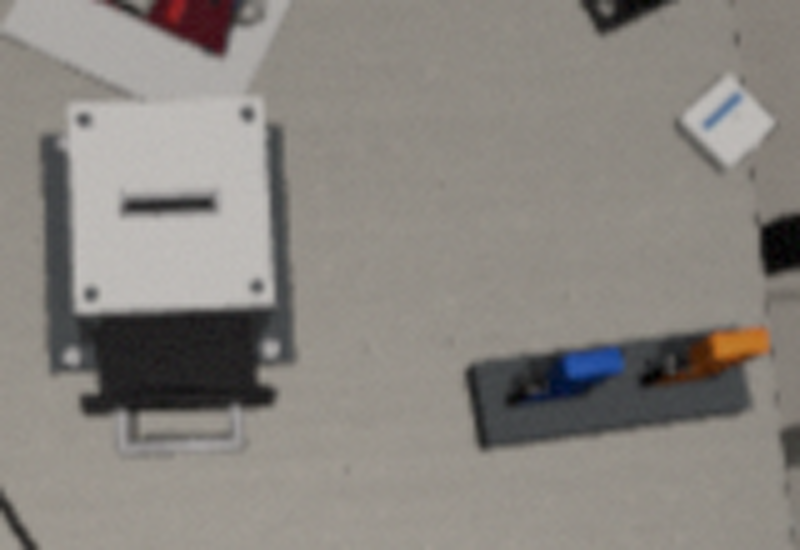

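The crop shows the lid corners at (67,103), (263,96), (275,305) and (75,315), and the slot ends at (122,204) and (216,203). The handle bar runs (118,449)–(243,446), and the rack's lower edge (483,448)–(747,408). I convert these next.

```bash
python3 - <<'E'
from h import *
def P(x,y,h): return plane("top",290+(x+.5)/5-.5,140+(y+.5)/5-.5,h)[:2]
def yaw(a,b): d=a-b; return np.arctan2(-d[0],d[1])  # +y end minus -y end
c=[P(*q,.12) for q in((67,103),(263,96),(275,305),(75,315))]
print("lid c",np.mean(c,0),yaw(c[0],c[1]),yaw(c[3],c[2]), np.linalg.norm(c[0]-c[1]),np.linalg.norm(c[0]-c[3]), np.arctan2(*(c[0]-c[3])[::-1]),np.arctan2(*(c[1]-c[2])[::-1]))
a,b=P(122,204.5,.12),P(216,202.5,.12); print("slot",(a+b)/2,yaw(a,b),np.linalg.norm(a-b))
a,b=P(118,450,.1),P(243,447,.1); print("bar",(a+b)/2,yaw(a,b),np.linalg.norm(a-b))
a,b=P(483,448,.03),P(747,408,.03); print("rack edge",a,b,yaw(a,b),np.linalg.norm(a-b))
a,b=P(470,366,.03),P(640,346,.03); print("rack top edge",yaw(a,b))
T=[P(*q,.151) for q in((570,351),(622,347),(622,369),(567,377))]; print("tab",np.mean(T,0),T)
s=observe(); r=R.from_quat(np.roll(s["orientation"],-1)); print(r.as_matrix().round(3))
E
```

```text
lid c [ 0.600623   -0.02559301] -0.0060658154161631886 0.0072702460270309644 0.11043133145036155 0.12134736220887715 0.00017617383931645077 -0.0013505423948913132
slot [ 0.60068186 -0.02504118] -0.021476432576243043 0.052346309222842856
bar [ 0.466083   -0.02543865] -0.019682244370280353 0.06914781837574738
rack edge [ 0.4663015  -0.20565321] [ 0.48315841 -0.36393491] 0.1060995156658963 0.15917679744499932
rack top edge 0.07423209391910852
tab [ 0.49737138 -0.24646163] [array([ 0.50331195, -0.2335187 ]), array([ 0.50425454, -0.26137331]), array([ 0.49246057, -0.26026223]), array([ 0.48945845, -0.23069227])]
[[ 0.94   0.34  -0.001]
 [ 0.34  -0.94   0.001]
 [-0.    -0.001 -1.   ]]
```

```bash
python3 -m pendant '[{"angular":[0,0,-0.87],"linear":[0,0,0],"claw":1},{"angular":[0,0,-0.87],"linear":[0,0,0],"claw":1},{"angular":[0,0,-0.87],"linear":[0,0,0],"claw":1},{"angular":[0,0,-0.87],"linear":[0,0,0],"claw":1},{"angular":[0,0,-0.87],"linear":[0,0,0],"claw":1},{"angular":[0,0,-0.87],"linear":[0,0,0],"claw":1},{"angular":[0,0,-0.87],"linear":[0,0,0],"claw":1},{"angular":[0,0,-0.87],"linear":[0,0,0],"claw":1},{"angular":[0,0,-0.87],"linear":[0,0,0],"claw":1},{"angular":[0,0,-0.87],"linear":[0,0,0],"claw":1}]' 40; python3 -c "
from h import *
s=observe();print(s);print(R.from_quat(np.roll(s['orientation'],-1)).as_matrix().round(3))"
```

```text
time: 1.35
tool_pos: [0.2123, -0.5876, 0.2498]
orientation: [-0.0, 0.709, 0.705, 0.0]
ft_force: [0.0, -1.2, 0.1]
finger_gap: -0.0001
grip_force: 0.0
{'time': 1.35, 'joint_positions': array([ 1.33295895,  0.42715186, -0.25835559,  1.58343548,  0.11628232,
        1.14707767,  1.0435446 ]), 'joint_vel': array([ 0.14073837,  0.01692548, -0.19564862, -0.00976716,  0.09035913,
        0.01609065,  0.89092037]), 'joint_efforts': array([-8.92627537e-01, -6.07500815e+01, -1.99855126e+00, -2.99179190e+01,
       -1.35714300e-01, -1.60634145e-02, -1.48094013e+00]), 'tool_pos': array([ 0.21225643, -0.58756783,  0.24977688]), 'orientation': array([-4.33283814e-04,  7.08974826e-01,  7.05233631e-01,  1.82871785e-04]), 'ft_force': array([ 0.02192286, -1.19530579,  0.07082352]), 'moment': array([-0.01546835,  0.02051532,  0.03868048]), 'grip_force': 0.0, 'finger_gap': -0.00010755591605511548}
[[ 0.005  1.    -0.   ]
 [ 1.    -0.005  0.001]
 [ 0.001 -0.    -1.   ]]
```

```bash
python3 -m pendant '[{"angular":[0,0,0],"linear":[0.78,0.3,0],"claw":1},{"angular":[0,0,0],"linear":[0.78,0.3,0],"claw":1},{"angular":[0,0,0],"linear":[0.78,0.3,0],"claw":1},{"angular":[0,0,0],"linear":[0.78,0.3,0],"claw":1},{"angular":[0,0,0],"linear":[0.78,0.3,0],"claw":1},{"angular":[0,0,0],"linear":[0.78,0.3,0],"claw":1},{"angular":[0,0,0],"linear":[0.78,0.3,0],"claw":1},{"angular":[0,0,0],"linear":[0.78,0.3,0],"claw":1},{"angular":[0,0,0],"linear":[0.78,0.3,0],"claw":1},{"angular":[0,0,0],"linear":[0.78,0.3,0],"claw":1},{"angular":[0,0,0],"linear":[0.78,0.3,0],"claw":1},{"angular":[0,0,0],"linear":[0.78,0.3,0],"claw":1},{"angular":[0,0,0],"linear":[0,0,0],"claw":1},{"angular":[0,0,0],"linear":[0,0,0],"claw":1}]'; python3 - <<'E'
from h import *
s=observe();print(s["tool_pos"],R.from_quat(np.roll(s['orientation'],-1)).as_matrix().round(3),s["joint_positions"])
p,d=snap("wrist"); cv2.imwrite("pics/w1.png",p[...,::-1])
E
```

```text
time: 3.1
tool_pos: [0.4332, -0.0287, 0.2499]
orientation: [-0.0, 0.71, 0.704, -0.0]
ft_force: [0.5, 0.0, -0.7]
finger_gap: -0.0001
grip_force: 0.0
[ 0.43319484 -0.02865377  0.24994779] [[ 0.009  1.    -0.001]
 [ 1.    -0.009 -0.   ]
 [-0.    -0.001 -1.   ]] [ 0.61427491  0.14396437 -0.71419092  1.99469663  0.10926195  1.04139654
 -0.15911229]
```

View pics/w1.png

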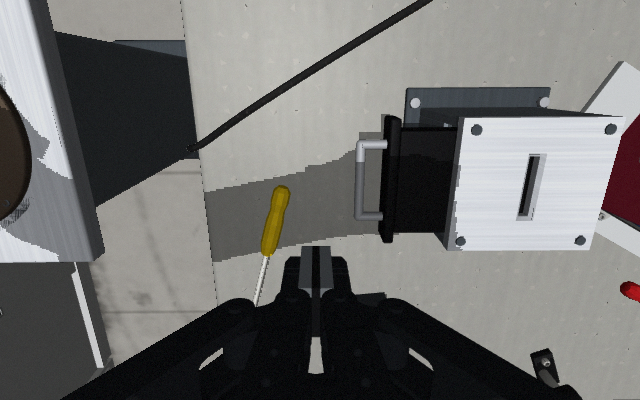

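The wrist view shows the driver well away from the path. The bar is at (362,180), the panel at x≈390, and the lid's slot spans about (537,155) to (525,219). I take a closer crop of the lid.

```bash
python3 - <<'E'
from h import *
z=np.load("wrist.npz");p=z["p"]
c=cv2.resize(p[140:235,490:575],None,fx=6,fy=6,interpolation=cv2.INTER_CUBIC); cv2.imwrite("pics/w1c.png",c[...,::-1])
w,_=cloud("wrist")
print("depth: lid",[w[v,u].round(4) for u,v in((480,180),(590,180),(550,240))],"bar",[w[v,u].round(4) for u,v in((361,160),(361,180),(361,205))])
for q in((476,130),(610,129),(460,241),(580,240)): print("screw",plane("wrist",*q,.12).round(4))
a,b=plane("wrist",359,146,.098),plane("wrist",361,214,.098);print("bar",a,b)
E
```

```text
depth: lid [array([ 0.5626, -0.0212,  0.1204]), array([ 0.6497, -0.0221,  0.1196]), array([ 0.6278, -0.0733,  0.1216])] bar [array([ 0.4709, -0.0086,  0.1017]), array([ 0.4713, -0.0255,  0.103 ]), array([ 0.4722, -0.0483,  0.1019])]
screw [0.5541 0.0178 0.12  ]
screw [0.6543 0.0177 0.12  ]
screw [ 0.5539 -0.0745  0.12  ]
screw [ 0.6541 -0.0743  0.12  ]
bar [0.46930105 0.00244949 0.098     ] [ 0.47305298 -0.05826283  0.098     ]
```

View pics/w1c.png

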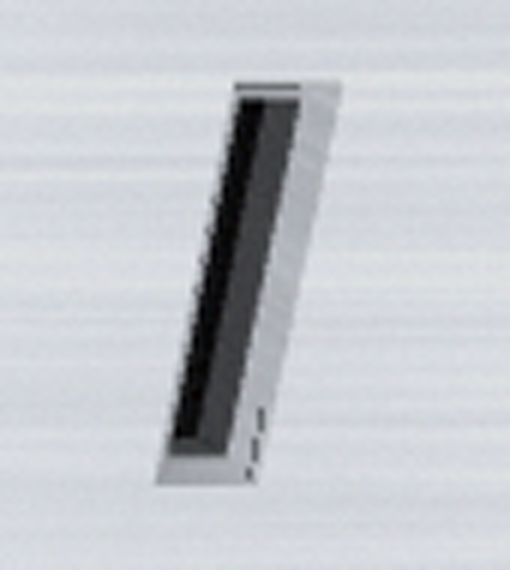

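The bevel mouth's corners in the crop are (235,82), (343,82), (255,486) and (157,486). The housing yaw comes out about 0. Next I lower the closed fingers in front of the bar.

```bash
python3 - <<'E'
from h import *
P=lambda x,y:plane("wrist",490+(x+.5)/6-.5,140+(y+.5)/6-.5,.12)[:2]
c=[P(*q) for q in((235,82),(343,82),(255,486),(157,486))]; print(np.round(c,4),np.mean(c,0))
print(observe()["tool_pos"])
E
python3 -m pendant '[{"angular":[0,0,0],"linear":[0.03,-0.1,0.6],"claw":1},{"angular":[0,0,0],"linear":[0.03,-0.05,0.6],"claw":1},{"angular":[0,0,0],"linear":[0,0,0.6],"claw":1},{"angular":[0,0,0],"linear":[0,0,0.6],"claw":1},{"angular":[0,0,0],"linear":[0,0,0.13],"claw":1},{"angular":[0,0,0],"linear":[0,0,0],"claw":1}]'
```

```text
[[ 5.971e-01 -3.000e-04]
 [ 6.108e-01 -4.000e-04]
 [ 6.106e-01 -5.630e-02]
 [ 5.972e-01 -5.620e-02]] [ 0.60394177 -0.02830497]
[ 0.43311028 -0.02923301  0.24998176]
time: 3.9
tool_pos: [0.4246, -0.0251, 0.0988]
orientation: [-0.0, 0.711, 0.703, -0.0]
ft_force: [0.2, -0.2, 1.2]
finger_gap: -0.0001
grip_force: 0.0
```

```bash
python3 -m pendant '[{"angular":[0,0,-0.08],"linear":[0,0.2,0],"claw":1},{"angular":[0,0,0],"linear":[0,0.2,0],"claw":1},{"angular":[0,0,0],"linear":[0,0.15,0],"claw":1},{"angular":[0,0,0],"linear":[0,0.15,0],"claw":1},{"angular":[0,0,0],"linear":[0,0.15,0],"claw":1},{"angular":[0,0,0],"linear":[0,0.1,0],"claw":1},{"angular":[0,0,0],"linear":[0,0.05,0],"claw":1},{"angular":[0,0,0],"linear":[0,0,0],"claw":1}]'; python3 -m pendant '[{"angular":[0,0,0],"linear":[0,0.05,0],"claw":1},{"angular":[0,0,0],"linear":[0,0.05,0],"claw":1},{"angular":[0,0,0],"linear":[0,0,0],"claw":1}]'
```

```text
time: 4.9
tool_pos: [0.4848, -0.0244, 0.0984]
orientation: [-0.0, 0.706, 0.708, 0.0]
ft_force: [-0.2, 0.7, -0.2]
finger_gap: 0.0001
grip_force: 0.0
time: 5.28
tool_pos: [0.491, -0.0245, 0.0985]
orientation: [0.0, 0.706, 0.708, 0.0]
ft_force: [0.3, 0.5, 0.6]
finger_gap: 0.0002
grip_force: 0.0
```

```bash
for i in 1 ; do python3 -m pendant '[{"angular":[0,0,0],"linear":[0,0.05,0],"claw":1},{"angular":[0,0,0],"linear":[0,0,0],"claw":1}]'; python3 -m pendant '[{"angular":[0,0,0],"linear":[0,0.05,0],"claw":1},{"angular":[0,0,0],"linear":[0,0,0],"claw":1}]'; done; python3 - <<'E'
from h import *
p,d=snap("wrist"); cv2.imwrite("pics/w2.png",p[...,::-1])
E
```

```text
time: 5.52
tool_pos: [0.494, -0.0246, 0.0985]
orientation: [0.0, 0.706, 0.708, 0.0]
ft_force: [-0.4, 0.2, -0.1]
finger_gap: 0.0003
grip_force: 0.0
time: 5.78
tool_pos: [0.4961, -0.0246, 0.0983]
orientation: [-0.0, 0.706, 0.708, -0.001]
ft_force: [-3.5, 0.6, 1.9]
finger_gap: 0.0001
grip_force: 1.7
```

View pics/w2.png

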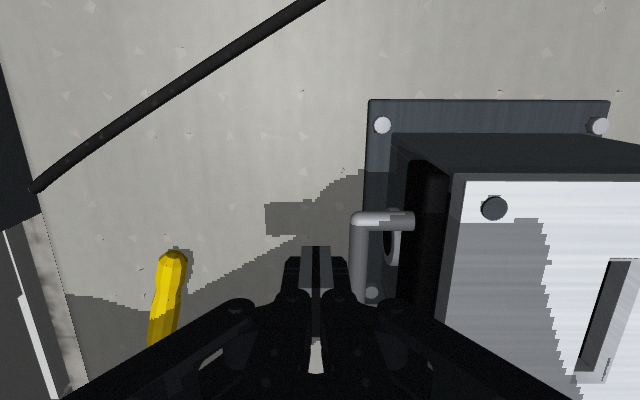

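Panel nearly flush with the housing and the force is starting to rise (detent or stop), so I keep pushing.

```bash
python3 -m pendant '[{"angular":[0,0,0],"linear":[0,0.05,0],"claw":1},{"angular":[0,0,0],"linear":[0,0,0],"claw":1}]'; python3 -m pendant '[{"angular":[0,0,0],"linear":[0,0.05,0],"claw":1},{"angular":[0,0,0],"linear":[0,0,0],"claw":1}]'
```

```text
time: 6.08
tool_pos: [0.4965, -0.0246, 0.098]
orientation: [-0.002, 0.706, 0.708, -0.003]
ft_force: [-13.5, 0.2, 10.0]
finger_gap: 0.0001
grip_force: 6.7
time: 6.32
tool_pos: [0.4967, -0.0247, 0.0975]
orientation: [-0.003, 0.706, 0.708, -0.005]
ft_force: [-20.9, 0.8, 16.5]
finger_gap: -0.0
grip_force: 11.3
```

```bash
python3 -m pendant '[{"angular":[0,0,0],"linear":[0,-0.3,0],"claw":1},{"angular":[0,0,0],"linear":[0,-0.4,0],"claw":1},{"angular":[0,0,0],"linear":[0,0,-0.6],"claw":1},{"angular":[0,0,0],"linear":[0,0,-0.8],"claw":0},{"angular":[0,0,-0.2],"linear":[0,0,-0.8],"claw":0},{"angular":[0,0,-0.2],"linear":[-0.2,0.1,-0.8],"claw":0},{"angular":[0,0,-0.2],"linear":[-0.7,0.15,0],"claw":0},{"angular":[0,0,0],"linear":[-0.7,0.15,0],"claw":0},{"angular":[0,0,0],"linear":[-0.7,0.15,0],"claw":0},{"angular":[0,0,0],"linear":[-0.7,0.15,0],"claw":0},{"angular":[0,0,0],"linear":[-0.7,0.1,0],"claw":0},{"angular":[0,0,0],"linear":[0,0,0],"claw":0},{"angular":[0,0,0],"linear":[0,0,0],"claw":0},{"angular":[0,0,0],"linear":[0,0,0],"claw":0}]'; python3 - <<'E'
from h import *
s=observe();print(s["tool_pos"],R.from_quat(np.roll(s['orientation'],-1)).as_matrix().round(3),s["joint_positions"].round(2),s["joint_vel"].round(3))
p,d=snap("wrist"); cv2.imwrite("pics/w3.png",p[...,::-1])
snap("top"); w,_=cloud("top"); m=np.zeros((400,640),bool); m[190:245,300:350]=1; m&=(abs(w[...,2]-.1)<.01)&(w[...,0]<.54); print("handle min x", np.sort(w[m][:,0])[:12].round(3))
E
```

```text
time: 8.07
tool_pos: [0.5259, -0.2411, 0.2788]
orientation: [0.0, 0.675, 0.737, 0.0]
ft_force: [0.2, 0.9, -1.3]
finger_gap: 0.0854
grip_force: 0.0
[ 0.52591073 -0.24108105  0.2787871 ] [[-0.087  0.996  0.001]
 [ 0.996  0.087  0.   ]
 [-0.     0.001 -1.   ]] [ 0.81  0.37 -0.61  1.64  0.23  1.19  0.23] [-0.003 -0.003  0.003  0.001  0.002  0.002  0.001]
handle min x [0.506 0.506 0.506 0.506 0.506 0.506 0.507 0.507 0.507 0.507 0.507 0.507]
```

View pics/w3.png

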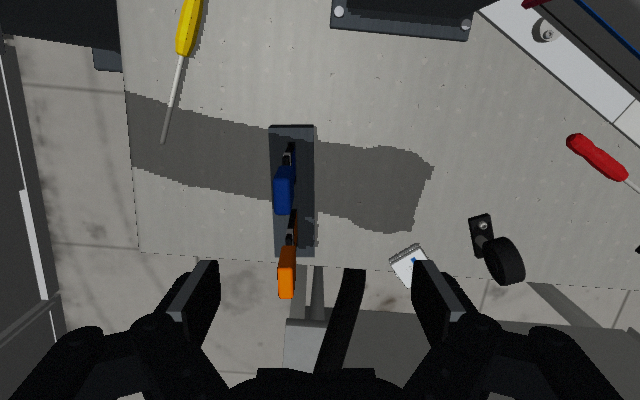

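The handle is now at x≈0.5065, so the drawer is home. The wrist view shows the blue tab at (284,188), with its top face around rows 185–214, and the orange tab at (287,275).

```bash
python3 - <<'E'
from h import *
w,p=cloud("wrist"); hsv=cv2.cvtColor(p,cv2.COLOR_RGB2HSV)
b=(hsv[...,0]>=105)&(hsv[...,0]<=125)&(hsv[...,1]>120); b[:,:260]=0;b[:,310:]=0;b[:150]=0;b[225:]=0
o=(hsv[...,0]>=5)&(hsv[...,0]<=22)&(hsv[...,1]>130);o[:,:260]=0;o[:,310:]=0
for n,m in(("blue",b),("or",o)):
    t=m&(w[...,2]>.146)
    q=w[t]; q=q[~np.isnan(q[:,0])]; r=cv2.minAreaRect(q[:,:2].astype(np.float32)*1000); print(n,len(q),q.mean(0).round(4),r)
    v,u=np.nonzero(t); print(u.min(),u.max(),v.min(),v.max())
m=(abs(w[...,2]-.03)<.004); m[:,:262]=0;m[:,325:]=0;m[:115]=0;m[262:]=0
q=w[m];print("rack",q.mean(0),cv2.minAreaRect(q[:,:2].astype(np.float32)*1000))
E
```

```text
blue 664 [ 0.4994 -0.2468  0.1513] ((499.0928039550781, -247.79315185546875), (14.01962661743164, 31.264373779296875), 5.3361124992370605)
273 291 176 214
or 542 [ 0.507  -0.3242  0.1543] ((510.04632568359375, -286.5631103515625), (113.15483093261719, 17.98362922668457), 85.0391616821289)
263 309 265 399
rack [ 0.50489109 -0.27786871  0.03090631] ((502.5541687011719, -288.0974426269531), (50.08729934692383, 159.93267822265625), 5.396961688995361)
```

```bash
python3 -m pendant '[{"angular":[0,0,-0.04],"linear":[-0.07,-0.46,0],"claw":0},{"angular":[0,0,0],"linear":[0,0,0.5],"claw":0},{"angular":[0,0,0],"linear":[0,0,0],"claw":0},{"angular":[0,0,0],"linear":[0,0,0],"claw":0}]'; python3 - <<'E'
from h import *
s=observe();Rm=R.from_quat(np.roll(s['orientation'],-1)).as_matrix()
print(Rm.round(4)); print((Rm.T@(np.array([.499,-.2478,.128])-s["tool_pos"])/.06).round(3))
E
```

```text
time: 8.68
tool_pos: [0.4992, -0.2485, 0.2494]
orientation: [0.0, 0.674, 0.739, 0.0]
ft_force: [0.2, 0.7, 0.7]
finger_gap: 0.0854
grip_force: 0.0
[[-9.200e-02  9.958e-01  9.000e-04]
 [ 9.958e-01  9.200e-02 -2.000e-04]
 [-3.000e-04  9.000e-04 -1.000e+00]]
[ 0.013 -0.003  2.024]
```

```bash
python3 -m pendant '[{"angular":[0,0,0],"linear":[0.01,0,0.5],"claw":0},{"angular":[0,0,0],"linear":[0,0,0.5],"claw":0},{"angular":[0,0,0],"linear":[0,0,0.5],"claw":0},{"angular":[0,0,0],"linear":[0,0,0.4],"claw":0},{"angular":[0,0,0],"linear":[0,0,0.12],"claw":0},{"angular":[0,0,0],"linear":[0,0,0],"claw":0},{"angular":[0,0,0],"linear":[0,0,0],"claw":0.5},{"angular":[0,0,0],"linear":[0,0,0],"claw":0.75},{"angular":[0,0,0],"linear":[0,0,0],"claw":1},{"angular":[0,0,0],"linear":[0,0,0],"claw":1},{"angular":[0,0,0],"linear":[0,0,0],"claw":1},{"angular":[0,0,0],"linear":[0,0,0],"claw":1},{"angular":[0,0,0],"linear":[0,0,0],"claw":1}]' 50; python3 - <<'E'
from h import *
snap("top"); w,p=cloud("top"); print(observe()["moment"])
E
```

```text
time: 10.3
tool_pos: [0.4988, -0.2485, 0.1276]
orientation: [0.0, 0.674, 0.739, 0.0]
ft_force: [0.7, 0.2, 5.1]
finger_gap: 0.0133
grip_force: 49.5
[-0.05289483 -0.10092886  0.0086069 ]
```

```bash
python3 -m pendant '[{"angular":[0,0,0],"linear":[0,0,-0.15],"claw":1},{"angular":[0,0,0],"linear":[0,0,-0.3],"claw":1},{"angular":[0,0,0],"linear":[0,0,-0.5],"claw":1},{"angular":[0,0,0],"linear":[0,0,-0.6],"claw":1},{"angular":[0,0,0],"linear":[0,0,-0.6],"claw":1},{"angular":[0,0,0],"linear":[0,0,-0.5],"claw":1},{"angular":[0,0,0],"linear":[0,0,-0.1],"claw":1},{"angular":[0,0,0],"linear":[0,0,0],"claw":1},{"angular":[0,0,0],"linear":[0,0,0],"claw":1}]'; python3 - <<'E'
from h import *
s=observe();Rm=R.from_quat(np.roll(s['orientation'],-1)).as_matrix()
print(Rm.round(4),s["ft_force"],s["moment"]); print("to slot",(Rm.T@(np.array([.604,-.0283,.285])-s["tool_pos"])/.06).round(3))
E
```

```text
time: 11.48
tool_pos: [0.4977, -0.2482, 0.2911]
orientation: [-0.001, 0.674, 0.739, -0.0]
ft_force: [-0.2, 0.4, -1.1]
finger_gap: 0.0134
grip_force: 49.3
[[-9.120e-02  9.958e-01 -2.100e-03]
 [ 9.958e-01  9.120e-02  9.000e-04]
 [ 1.100e-03 -2.000e-03 -1.000e+00]] [-0.20704111  0.3719991  -1.13675755] [-0.02047669  0.05255955 -0.05565746]
to slot [3.488 2.099 0.101]
```

```bash
python3 -m pendant '[{"angular":[0,0,0.33],"linear":[0,0,0],"claw":1},{"angular":[0,0,0.32],"linear":[0,0,0],"claw":1},{"angular":[0,0,0],"linear":[0.3,0.15,0],"claw":1},{"angular":[0,0,0],"linear":[0.6,0.29,0],"claw":1},{"angular":[0,0,0],"linear":[0.6,0.29,0],"claw":1},{"angular":[0,0,0],"linear":[0.6,0.29,0],"claw":1},{"angular":[0,0,0],"linear":[0.6,0.29,0],"claw":1},{"angular":[0,0,0],"linear":[0.6,0.29,0],"claw":1},{"angular":[0,0,0],"linear":[0.3,0.15,0],"claw":1},{"angular":[0,0,0],"linear":[0,0,0],"claw":1},{"angular":[0,0,0],"linear":[0,0,0],"claw":1},{"angular":[0,0,0],"linear":[0,0,0],"claw":1}]'; python3 - <<'E'
from h import *
s=observe();Rm=R.from_quat(np.roll(s['orientation'],-1)).as_matrix()
print(Rm.round(4),s["joint_vel"].round(3)); print("to slot",(Rm.T@(np.array([.604,-.0283,.285])-s["tool_pos"])/.06).round(3))
p,d=snap("wrist"); cv2.imwrite("pics/w4.png",p[...,::-1]); snap("top")
E
```

```text
time: 12.98
tool_pos: [0.603, -0.0342, 0.2922]
orientation: [0.0, 0.708, 0.706, -0.0]
ft_force: [0.2, -0.7, -0.9]
finger_gap: 0.0136
grip_force: 49.2
[[ 1.9e-03  1.0e+00 -3.0e-04]
 [ 1.0e+00 -1.9e-03 -9.0e-04]
 [-9.0e-04 -3.0e-04 -1.0e+00]] [-0.002 -0.001 -0.006 -0.    -0.001  0.001 -0.003]
to slot [0.098 0.016 0.12 ]
```

View pics/w4.png

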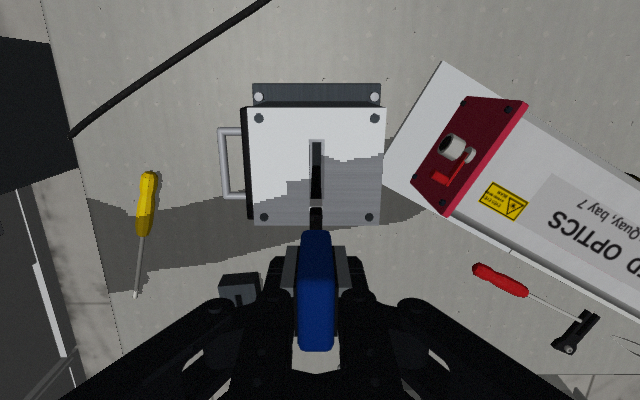

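Drawer is home. The slide is held upright, with its lower end appearing near (316,207), and the slot spans (316,140)–(316,205). Now a crop for the relative offset.

```bash
python3 - <<'E'
from h import *
z=np.load("wrist.npz");p=z["p"]
c=cv2.resize(p[130:240,270:365],None,fx=5,fy=5,interpolation=cv2.INTER_CUBIC); c=cv2.convertScaleAbs(c,alpha=1.3,beta=30); cv2.imwrite("pics/w4c.png",c[...,::-1])
for q in((258.5,118),(376,118),(264,217),(369,217)): print("screw",plane("wrist",*q,.12).round(4))
w,_=cloud("wrist")
for v in range(200,236,3): print(v,w[v,312:322:3].round(3).tolist())
E
```

```text
screw [0.5534 0.018  0.12  ]
screw [0.6554 0.0178 0.12  ]
screw [ 0.5534 -0.0747  0.12  ]
screw [ 0.6538 -0.0748  0.12  ]
200 [[0.601, -0.011, 0.253], [0.603, -0.011, 0.252], [0.604, -0.011, 0.252], [0.606, -0.011, 0.252]]
203 [[0.601, -0.012, 0.255], [0.603, -0.011, 0.257], [0.604, -0.011, 0.257], [0.606, -0.011, 0.256]]
206 [[0.601, -0.011, 0.26], [0.603, -0.011, 0.26], [0.604, -0.011, 0.26], [0.606, -0.011, 0.261]]
209 [[0.601, -0.011, 0.265], [0.603, -0.011, 0.264], [0.604, -0.011, 0.266], [0.606, -0.012, 0.263]]
212 [[0.602, -0.011, 0.269], [0.603, -0.011, 0.269], [0.604, -0.011, 0.269], [0.606, -0.011, 0.268]]
215 [[0.602, -0.012, 0.271], [0.603, -0.012, 0.271], [0.604, -0.011, 0.272], [0.606, -0.012, 0.271]]
218 [[0.602, -0.013, 0.272], [0.603, -0.013, 0.271], [0.604, -0.013, 0.271], [0.606, -0.014, 0.27]]
221 [[0.602, -0.015, 0.27], [0.603, -0.015, 0.271], [0.604, -0.015, 0.271], [0.606, -0.015, 0.272]]
224 [[0.602, -0.016, 0.271], [0.603, -0.017, 0.27], [0.604, -0.016, 0.271], [0.606, -0.017, 0.271]]
227 [[0.602, -0.018, 0.272], [0.603, -0.018, 0.271], [0.604, -0.018, 0.27], [0.606, -0.018, 0.271]]
230 [[0.602, -0.018, 0.273], [0.603, -0.018, 0.274], [0.604, -0.018, 0.274], [0.606, -0.018, 0.274]]
233 [[0.602, -0.019, 0.276], [0.603, -0.018, 0.277], [0.604, -0.018, 0.277], [0.606, -0.018, 0.277]]
```

View pics/w4c.png

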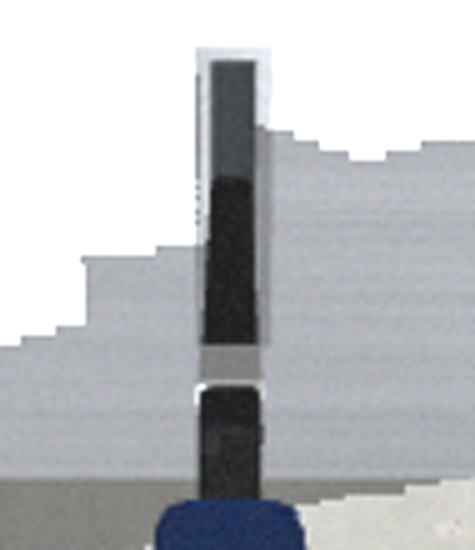

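```bash
python3 - <<'E'
from h import *
P=lambda x,y,h:plane("wrist",270+(x+.5)/5-.5,130+(y+.5)/5-.5,h).round(4)
print("tip edges",P(212,178,.170),P(251,178,.170)); print("band edges",P(202,365,.254),P(260,365,.254))
print("bevel top",P(197,48,.12),P(271,48,.12)); print("slot",P(212,62,.117),P(255,62,.117))
w,p=cloud("wrist")
# slide x-profile vs z along plate edge
for v in range(168,206,6):
    m=(abs(w[v,:,1]+.0112)<.006)&(w[v,:,2]>.15)&(abs(w[v,:,0]-.603)<.02); q=w[v,m]; print(v,q[:,0].min().round(4),q[:,0].max().round(4),q[:,2].mean().round(3)) if m.any() else 0
E
```

```text
tip edges [ 0.6003 -0.0121  0.17  ] [ 0.6062 -0.0121  0.17  ]
band edges [ 0.6003 -0.0118  0.254 ] [ 0.6063 -0.0118  0.254 ]
bevel top [ 5.971e-01 -5.000e-04  1.200e-01] [ 6.102e-01 -5.000e-04  1.200e-01]
slot [ 0.5997 -0.0035  0.117 ] [ 0.6074 -0.0035  0.117 ]
168 0.6004 0.6055 0.181
174 0.6006 0.6061 0.197
180 0.6001 0.6059 0.212
186 0.6004 0.6058 0.226
192 0.6006 0.6056 0.238
198 0.6007 0.6061 0.248
204 0.6004 0.6059 0.258
```

```bash
python3 -m pendant '[{"angular":[0,0,0],"linear":[0.107,0.008,0],"claw":1},{"angular":[0,0,0],"linear":[0,0,0.3],"claw":1},{"angular":[0,0,0],"linear":[0,0,0.3],"claw":1},{"angular":[0,0,0],"linear":[0,0,0.15],"claw":1},{"angular":[0,0,0],"linear":[0,0,0],"claw":1},{"angular":[0,0,0],"linear":[0,0,0],"claw":1}]'; python3 - <<'E'
from h import *
s=observe();print(s["tool_pos"]);p,d=snap("wrist")
c=cv2.resize(p[100:220,265:365],None,fx=5,fy=5,interpolation=cv2.INTER_CUBIC); c=cv2.convertScaleAbs(c,alpha=1.3,beta=30); cv2.imwrite("pics/w5c.png",c[...,::-1])
E
```

```text
time: 13.82
tool_pos: [0.6041, -0.0258, 0.2476]
orientation: [0.0, 0.707, 0.707, 0.0]
ft_force: [0.3, -0.8, -0.6]
finger_gap: 0.0132
grip_force: 49.3
[ 0.60410935 -0.02576135  0.24763228]
```

View pics/w5c.png

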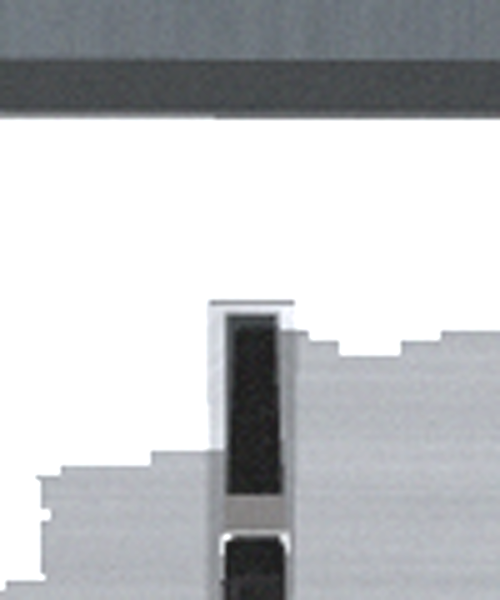

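The slide's tip (228–275) is centred on the slot (226–278) in x. It sits about 1.8 mm too far in +y, so I correct that and descend gently.

```bash
python3 -m pendant '[{"angular":[0,0,0],"linear":[-0.03,-0.003,0],"claw":1},{"angular":[0,0,0],"linear":[0,0,0.1],"claw":1},{"angular":[0,0,0],"linear":[0,0,0.1],"claw":1},{"angular":[0,0,0],"linear":[0,0,0.1],"claw":1},{"angular":[0,0,0],"linear":[0,0,0],"claw":1}]';python3 -m pendant '[{"angular":[0,0,0],"linear":[0,0,0.15],"claw":1},{"angular":[0,0,0],"linear":[0,0,0.15],"claw":1},{"angular":[0,0,0],"linear":[0,0,0],"claw":1},{"angular":[0,0,0],"linear":[0,0,0],"claw":1}]'
```

```text
time: 14.5
tool_pos: [0.6033, -0.0277, 0.2285]
orientation: [-0.0, 0.707, 0.707, -0.0]
ft_force: [-0.4, -0.4, -0.8]
finger_gap: 0.0134
grip_force: 49.3
time: 15.0
tool_pos: [0.6037, -0.0276, 0.2113]
orientation: [-0.0, 0.707, 0.707, 0.0]
ft_force: [0.2, -0.5, -1.6]
finger_gap: 0.0132
grip_force: 49.3
```

```bash
python3 -m pendant '[{"angular":[0,0,0],"linear":[0,0,0.15],"claw":1},{"angular":[0,0,0],"linear":[0,0,0.15],"claw":1},{"angular":[0,0,0],"linear":[0,0,0.15],"claw":1},{"angular":[0,0,0],"linear":[0,0,0.15],"claw":1},{"angular":[0,0,0],"linear":[0,0,0],"claw":1}]';python3 -m pendant '[{"angular":[0,0,0],"linear":[0,0,0.14],"claw":1},{"angular":[0,0,0],"linear":[0,0,0.14],"claw":1},{"angular":[0,0,0],"linear":[0,0,0],"claw":1},{"angular":[0,0,0],"linear":[0,0,0],"claw":1},{"angular":[0,0,0],"linear":[0,0,0],"claw":1}]'; python3 - <<'E'
from h import *
s=observe();print(s["tool_pos"],s["joint_vel"].round(3));p,d=snap("wrist")
c=cv2.resize(p[90:290,220:420],None,fx=3,fy=3,interpolation=cv2.INTER_CUBIC); c=cv2.convertScaleAbs(c,alpha=1.2,beta=20); cv2.imwrite("pics/w6c.png",c[...,::-1])
E
```

```text
time: 15.62
tool_pos: [0.6032, -0.0277, 0.1743]
orientation: [-0.001, 0.707, 0.707, -0.001]
ft_force: [0.1, 0.3, -1.0]
finger_gap: 0.0133
grip_force: 49.2
time: 16.25
tool_pos: [0.6038, -0.0276, 0.1588]
orientation: [0.0, 0.707, 0.707, 0.0]
ft_force: [0.0, 0.2, -1.0]
finger_gap: 0.0135
grip_force: 49.2
[ 0.60383969 -0.02760597  0.15879614] [ 0.001 -0.     0.001 -0.     0.001  0.    -0.   ]
```

View pics/w6c.png

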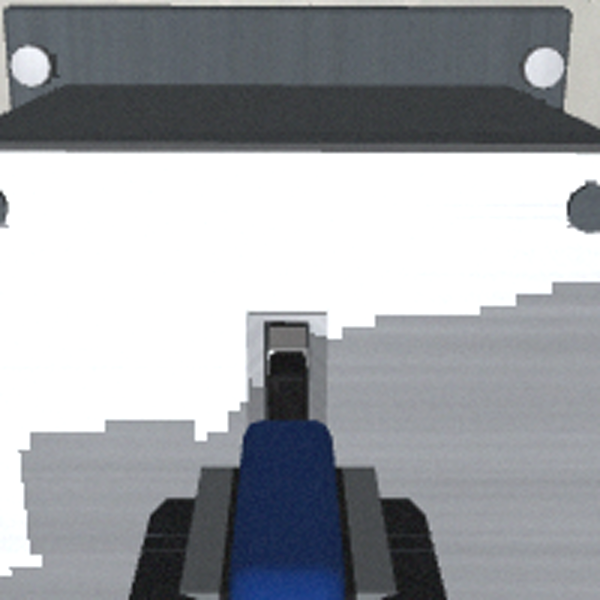

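The white band sits at the slot's mouth and the slide is centred with no contact force. By the height at which I gripped it, the band's centre is about 0.121 m, within 1–2 mm of the lid. Handing in.

```bash
python3 -c "
from rig import *
print(hand_in())"
```

```text
the job is handed in; nothing more can be done
None
```

I pushed the drawer home against its stop, lowered the blue slide through the slot, and handed the job in with it still gripped at about 49 N and the white band's centre about 1 mm above the lid by my measurements; no verdict came back.

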